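# Load the dental casts into the transport tray in reverse order

### The job

Move the four plaster dental casts from the wooden drying board into the aluminium tray, one to a bay, so that the row is reversed: the cast at the left end of the board goes into the bay at the right end of the tray, the next one beside it, and so on. Stand each cast upright in the middle of its bay, square to the tray and either way round, and set it down gently: plaster chips if it is dropped or tipped over. Leave the bowl, the jar and the spatula where they are.

Things in the scene. Friction and masses are not known exactly. Their poses are not given: they have to be found in the camera images.
- cast_arch: Plaster cast of a whole small jaw: rectangular base 50 mm (x) by 60 mm (y) by 28 mm high, with a horseshoe of twelve teeth on top (39 mm high in all). Mass about 0.17 kg. Origin at the centre of its underside, z up; at the start it stands loose on its rubber pad, axes within 0.2 rad of the board's. Pinch it along x, across the faces at x = +-25 mm: that clears the neighbours.
- cast_quad: Plaster cast of one side of a jaw: long narrow base 58 mm (x) by 34 mm (y) by 28 mm high, with one straight row of five back teeth along x on top (40 mm high in all). Mass about 0.11 kg. Origin at the centre of its underside, z up; at the start it stands loose on its rubber pad, axes within 0.2 rad of the board's. Pinch it along x, across the faces at x = +-29 mm: that clears the neighbours.
- cast_front: Plaster cast of front teeth: base 30 mm (x) by 56 mm (y) by 28 mm high, with a shallow curve of six teeth on top (40 mm high in all). Mass about 0.10 kg. Origin at the centre of its underside, z up; at the start it stands loose on its rubber pad, axes within 0.2 rad of the board's. Pinch it along x, across the faces at x = +-15 mm: that clears the neighbours.
- cast_round: Plaster cast of a single tooth: round base 44 mm in diameter and 28 mm high with one tooth stump in the middle of its top (40 mm high in all). Mass about 0.09 kg. Origin at the centre of its underside, z up; at the start it stands loose on its rubber pad, axes within 0.2 rad of the board's. Pinch it across its diameter, along x.
- pad_a: Square black rubber pad, 70 by 70 by 4 mm, fixed on the wooden board; at the start cast_arch stands on it, so its place marks that cast's place in the original row. Origin at the centre of its underside, z up; axes parallel to the board's. The four pads look alike.
- pad_b: Square black rubber pad, 70 by 70 by 4 mm, fixed on the wooden board; at the start cast_quad stands on it, so its place marks that cast's place in the original row. Origin at the centre of its underside, z up; axes parallel to the board's. The four pads look alike.
- pad_c: Square black rubber pad, 70 by 70 by 4 mm, fixed on the wooden board; at the start cast_front stands on it, so its place marks that cast's place in the original row. Origin at the centre of its underside, z up; axes parallel to the board's. The four pads look alike.
- pad_d: Square black rubber pad, 70 by 70 by 4 mm, fixed on the wooden board; at the start cast_round stands on it, so its place marks that cast's place in the original row. Origin at the centre of its underside, z up; axes parallel to the board's. The four pads look alike.
- board: Wooden drying board, fixed, 84 (x) by 330 (y) by 14 mm high; origin at the centre of its underside, y (long axis) to the robot's left, x away from the robot, within 0.12 rad. Four black rubber pads in a row at y = -120, -40, 40, 120 mm; their tops, under the casts, are 18 mm above its origin. It lies nearer to the robot than the tray, or farther away.
- tray: Aluminium tray, fixed, 84 (x) by 330 (y) mm; origin at the centre of its underside, y (long axis) to the robot's left, x away from the robot, within 0.12 rad. Four bays, centres at x = 0, y = -120, -40, 40, 120 mm, floors 14 mm above the origin, parted by steel strips 4 mm thick and 10 mm high at y = -160, -80, 0, 80, 160 mm; open towards +x and -x, no rim.
- bowl: Bystander: blue plastic mixing bowl, 110 mm wide, 60 mm high, loose on the bench to the right of the racks. Origin at the centre of its underside.
- jar: Bystander: small amber glass jar with a white cap, 52 mm in diameter, 60 mm high, loose on the bench to the right of the racks. Origin at the centre of its underside.
- spatula: Bystander: plaster spatula, 215 mm long, 20 mm wide, 14 mm high, with a dark wooden handle (to -x) and a flat steel blade (to +x), lying loose on the bench to the left of the racks. Origin at the joint of handle and blade, at bench height, x along its length.

How it is judged (in metres and radians):
At the end, for the whole second after the job is handed in: Each cast stands in the bay mirroring its starting pad (pad at y, bay at -y), within 15 mm of the bay's centre along each tray axis, on the floor within 5 mm, upright within 0.1 rad, square to the tray within 0.26 rad either way round (round cast: any), released and at rest (((y of pad_a in the frame of board between -0.14 and -0.1 m and y of cast_arch in the frame of tray between 0.105 and 0.135 m) or (y of pad_a in the frame of board between -0.06 and -0.02 m and y of cast_arch in the frame of tray between 0.025 and 0.055 m) or (y of pad_a in the frame of board between 0.02 and 0.06 m and y of cast_arch in the frame of tray between -0.055 and -0.025 m) or (y of pad_a in the frame of board between 0.1 and 0.14 m and y of cast_arch in the frame of tray between -0.135 and -0.105 m)) and x of cast_arch in the frame of tray between -0.015 and 0.015 m and z of cast_arch in the frame of tray between 0.009 and 0.019 m and angle between each of cast_arch, cast_quad, cast_front, cast_round's own z axis and vertical below 0.1 rad and linear speed of each of cast_arch, cast_quad, cast_front, cast_round below 0.02 m/s and angular speed of each of cast_arch, cast_quad, cast_front, cast_round below 0.2 rad/s and angle between the x axis of each of cast_arch, cast_quad, cast_front and the x axis of tray, either way round below 0.26 rad and ((y of pad_b in the frame of board between -0.14 and -0.1 m and y of cast_quad in the frame of tray between 0.105 and 0.135 m) or (y of pad_b in the frame of board between -0.06 and -0.02 m and y of cast_quad in the frame of tray between 0.025 and 0.055 m) or (y of pad_b in the frame of board between 0.02 and 0.06 m and y of cast_quad in the frame of tray between -0.055 and -0.025 m) or (y of pad_b in the frame of board between 0.1 and 0.14 m and y of cast_quad in the frame of tray between -0.135 and -0.105 m)) and x of cast_quad in the frame of tray between -0.015 and 0.015 m and z of cast_quad in the frame of tray between 0.009 and 0.019 m and ((y of pad_c in the frame of board between -0.14 and -0.1 m and y of cast_front in the frame of tray between 0.105 and 0.135 m) or (y of pad_c in the frame of board between -0.06 and -0.02 m and y of cast_front in the frame of tray between 0.025 and 0.055 m) or (y of pad_c in the frame of board between 0.02 and 0.06 m and y of cast_front in the frame of tray between -0.055 and -0.025 m) or (y of pad_c in the frame of board between 0.1 and 0.14 m and y of cast_front in the frame of tray between -0.135 and -0.105 m)) and x of cast_front in the frame of tray between -0.015 and 0.015 m and z of cast_front in the frame of tray between 0.009 and 0.019 m and ((y of pad_d in the frame of board between -0.14 and -0.1 m and y of cast_round in the frame of tray between 0.105 and 0.135 m) or (y of pad_d in the frame of board between -0.06 and -0.02 m and y of cast_round in the frame of tray between 0.025 and 0.055 m) or (y of pad_d in the frame of board between 0.02 and 0.06 m and y of cast_round in the frame of tray between -0.055 and -0.025 m) or (y of pad_d in the frame of board between 0.1 and 0.14 m and y of cast_round in the frame of tray between -0.135 and -0.105 m)) and x of cast_round in the frame of tray between -0.015 and 0.015 m and z of cast_round in the frame of tray between 0.009 and 0.019 m); the robot touches nothing.
It fails at once if a cast is tipped over (more than 0.6 rad) (angle between any of cast_arch, cast_quad, cast_front, cast_round's own z axis and vertical above 0.6 rad).
It fails at once if a cast is dropped (faster than 0.6 m/s with no finger on it, a fall of about 18 mm) ((linear speed of cast_arch above 0.6 m/s and contact force between the fingers and cast_arch below 0.05 N) or (linear speed of cast_quad above 0.6 m/s and contact force between the fingers and cast_quad below 0.05 N) or (linear speed of cast_front above 0.6 m/s and contact force between the fingers and cast_front below 0.05 N) or (linear speed of cast_round above 0.6 m/s and contact force between the fingers and cast_round below 0.05 N)).
It fails at once if the bowl, the jar or the spatula is moved more than 20 mm (distance of any of bowl, jar, spatula from where it was at the start of the episode above 0.02 m).
It also fails if it takes over 91 s, if anything falls off the work surface, if the arm or the gripper's body presses on something with over 40 N, if the wrist force passes 120 N, or if a joint passes its speed limit or range.

### The arm

A 6-joint arm with a two-finger parallel gripper is mounted at the origin on the work surface. World frame = base frame: x ahead of the robot, y to its left, z up, the work surface at z = 0. Lengths are in mm, angles in rad, forces in N, time in s.
With the tool pointing down it reaches from about 325 to 1000 mm from the base axis. Payload 5.1 kg.
Tool frame: the origin (TCP) lies between the finger pads; the fingertips stand 14 mm ahead of it and the grasp point (between the pads) lies 5 mm behind it; z points along the fingers, y is the line along which they close (so a half turn about z gives the same grasp; the last joint's range is limited). The gripper opens to 85 mm and grips with 20 to 120 N. Pads are 22 mm wide; open, the fingers measure 114 mm over their backs; the gripper's body (76 mm by 85 mm) begins 54 mm behind the grasp point. The pads swing forward as they close: fully open they stand 13 mm farther back than shut.
Start: joints at [-1.253, 0.124, 1.65, -0, 1.367, -0.083], TCP at [253.568, -598.488, 245.322] pointing down, gripper open.
Joint ranges: [-2.61, 2.61], [-1.02, 2.33], [0.03, 2.71], [-1.35, 4.49], [0.32, 2.68], [-2.91, 2.91]. Speed limits (rad/s): [2.57, 2.57, 3.14, 3.14, 3.14, 3.14].

### API

Orientations are given as a unit quaternion [x, y, z, w].
In Python, from station import bot gives the robot as it stands. The module is installed in compiled form; this text tells all that it offers.
- The arm moves only by the shell command python3 -m inch 'ROWS' [OPENING] [FORCE]. ROWS is JSON, a list of rows, each a list of 6 numbers: the shift along the tool's x, y, z in mm, then the turn, a rotation vector about the tool's x, y, z in degrees. In form: [[dx, dy, dz, wx, wy, wz], ...]. A call has 1 to 20 rows; each row shifts and turns the commanded pose from where the row before left it, along the tool's axes as they then stand; what a row does not reach is not made up. A row lasts 1/8 s, in which the tool goes at most 62.5 mm and 10.7 degrees, less where a joint would pass 70% of its speed; a pose out of reach is approached as far as the arm can. A call with a gripper value outside its range is refused whole. OPENING is the closure in counts, from 0 (fully open) to 255 (shut), set as the call begins (- or left out, the last holds). The fingers move at their own pace and stop on an object; FORCE is the grip in N (left out, the last holds). Time passes only in rows, so rows that do not move let the fingers close. It gives the time, the measured TCP pose, the force, the opening and the grip force at its end, in the units of the state.
- bot.observe(): the state, without advancing time (a new reading comes with each control period).
- bot.camera(name): name is "scene" or "top" or "wrist"; returns the picture (420x560x3 uint8, red, green, blue); there is no depth.
- bot.camera_model(name): a dict with "intrinsics" (3x3 intrinsics, pixels), "extrinsics" (4x4, takes a point from world to camera coordinates). Camera axes: x right, y down, z forward; pixel columns grow to the right and rows downward; lengths in mm; the calibration is good to about 2 mm. A picture is of the moment at which its call begins: read the wrist's pose just before it. camera_model takes no time and is no camera call; for the wrist camera it gives the pose at the moment of the call.
- bot.job_done(): hands the job in; it is judged then, once.
The state is a dict: "time": time; "joint_positions": joint angles; "dq": joint speeds; "joint_efforts": joint torques, N m; "tool_pos": TCP position; "tool_rot": TCP orientation; "ft_force": force on the tool from outside, world axes, zero at the start; "torque": the same for the moment, N m; "grip_width": finger opening in mm; "grasp_force": force on a finger pad.
Only numpy, scipy, OpenCV 4.12 (cv2) and the standard library are available. Lean on these libraries where they do the work, as an engineer would, in place of code of your own. Each camera call takes 0.05 s, during which the arm holds its last target. There are 200 camera calls.

## Working session

There is one attempt and no reset: what is moved stays moved. The work goes in short steps, Python scripts to look and compute and a shell command to move; the robot and the scene stay as the last step left them, time stands still between calls to the robot, and variables do not carry over. Pictures are saved under pics/ and viewed, at most 14 in all, crops included, and the job is handed in when it is done.

```bash
mkdir -p pics; python3 - <<'E'
from station import bot
import cv2
s=bot.observe(); print(s)
for n in("top","scene"):
    im=bot.camera(n); cv2.imwrite(f"pics/{n}0.png",im[:,:,::-1]); m=bot.camera_model(n); print(n,m["intrinsics"],m["extrinsics"])
E
```

```text
{'time': 0.0, 'joint_positions': array([-1.25259144e+00,  1.24547466e-01,  1.65167273e+00, -1.71906462e-05,
        1.36750208e+00, -8.25929727e-02]), 'dq': array([-1.11640509e-03, -3.16039538e-04,  2.71713040e-04,  2.88777731e-04,
       -8.58936623e-05,  2.09834556e-03]), 'joint_efforts': array([-3.40888018e-04, -4.23619008e+01, -3.65448332e+01, -1.72150430e-04,
        6.89725901e-03, -5.84521615e-06]), 'tool_pos': array([ 253.39038959, -597.94474719,  244.02632418]), 'tool_rot': array([ 9.79986342e-01,  1.99061890e-01, -1.33509632e-04, -1.05644461e-03]), 'ft_force': array([ 0.18558726,  0.06971987, -0.1444442 ]), 'torque': array([ 0.05036709, -0.03158176,  0.02744481]), 'grasp_force': 0.0, 'grip_width': 85.1133607266668}
top [[449.61285684   0.         275.76818364]
 [  0.         449.61285684 207.96190779]
 [  0.           0.           1.        ]] [[ 9.41527475e-03 -9.99943005e-01  5.03377817e-03 -3.49526082e+01]
 [-9.82026621e-01 -1.01953321e-02 -1.88466894e-01  5.33892987e+02]
 [ 1.88507473e-01 -3.16883658e-03 -9.82066643e-01  9.64333987e+02]
 [ 0.00000000e+00  0.00000000e+00  0.00000000e+00  1.00000000e+00]]
scene [[490.10083352   0.         280.58677041]
 [  0.         490.10083352 211.93014492]
 [  0.           0.           1.        ]] [[ 5.54998313e-01  8.31820990e-01  7.12132267e-03 -2.71049235e+02]
 [ 5.98082157e-01 -3.93066401e-01 -6.98424325e-01 -2.74852288e+02]
 [-5.78164861e-01  3.91883458e-01 -7.15648481e-01  1.80216330e+03]
 [ 0.00000000e+00  0.00000000e+00  0.00000000e+00  1.00000000e+00]]
```

View pics/top0.png

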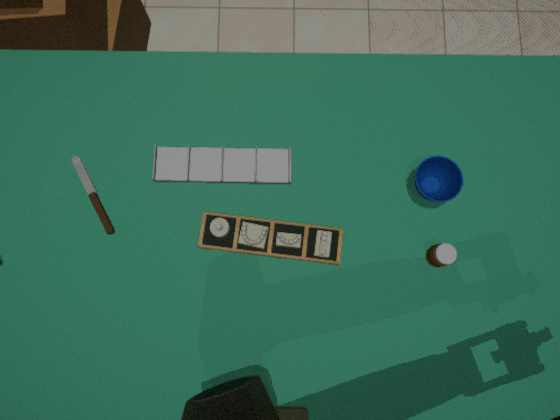

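View pics/scene0.png

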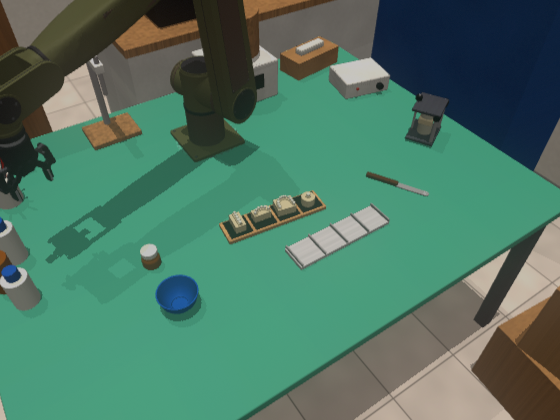

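The top picture shows the board at about (271,238) with, left to right, round, arch, front and quad. The tray is at (222,165), farther from the robot. The scene view agrees, and the bowl, jar and spatula are well clear. I'll take a first measurement from the top view.

```bash
cat > h.py <<'E'
import cv2, numpy as np
from station import bot
from scipy.spatial.transform import Rotation as R
def ray(px, m, z):
    "pixels (N,2) -> world points on the plane at height z"
    K,E=m["intrinsics"],m["extrinsics"]; px=np.atleast_2d(px).astype(float)
    d=np.linalg.solve(K,np.c_[px,np.ones(len(px))].T); d=E[:3,:3].T@d; c=-E[:3,:3].T@E[:3,3]
    return (c[:,None]+d*(z-c[2])/d[2]).T
def rect(P):
    "min-area rect of world points: centre, sides, angle of long axis relative to +y (rad)"
    (c,(w,h),a)=cv2.minAreaRect(P[:,:2].astype(np.float32))
    b=cv2.boxPoints((c,(w,h),a)); e=[b[1]-b[0],b[2]-b[1]]; e=max(e,key=np.linalg.norm)
    if e[1]<0:e=-e
    return np.array(c),sorted((w,h)),np.arctan2(-e[0],e[1])
def blobs(mask,amin):
    cs,_=cv2.findContours(mask.astype(np.uint8)*255,cv2.RETR_EXTERNAL,cv2.CHAIN_APPROX_NONE)
    return [c for c in cs if cv2.contourArea(c)>amin]
def delta(s,target,down_yaw):
    "tool-frame shift to world point (mm) and turn about tool z (deg) to have tool y at world yaw (mod pi)"
    r=R.from_quat(s["tool_rot"]); d=r.inv().apply(np.array(target)-s["tool_pos"])
    y=r.apply([0,1,0]); a=np.arctan2(y[1],y[0]); t=(down_yaw-a+np.pi/2)%np.pi-np.pi/2
    return d.round(1), round(-np.degrees(t),2)
E
python3 - <<'E'
from h import *
im=bot.camera("top"); m=bot.camera_model("top")
h=cv2.cvtColor(im,cv2.COLOR_RGB2HSV); H,S,V=[h[:,:,i].astype(int) for i in range(3)]
green=(H>60)&(H<100)&(S>90)
roi=np.zeros(H.shape,bool); roi[130:280,140:360]=1
for c in blobs(~green&roi,500):
    x,y,w,hh=cv2.boundingRect(c); print((x,y,w,hh))
    for z in (14,18,24): 
        C,s,a=rect(ray(c[:,0,:],m,z)); print(z,C,s,a)
s=bot.observe(); r=R.from_quat(s["tool_rot"]); print(r.as_matrix().round(3))
w=bot.camera_model("wrist"); E=w["extrinsics"]; print(w["intrinsics"]); c=-E[:3,:3].T@E[:3,3]; print(c, r.inv().apply(c-s["tool_pos"]), (E[:3,:3]@r.as_matrix()).round(3))
print(bot.observe()["time"])
E
```

```text
(198, 211, 146, 54)
14 [471.96734619 -18.41552734] [86.32354736328125, 331.4435119628906] -0.112535976
18 [471.46768188 -18.44664001] [85.98955535888672, 330.1611022949219] -0.11253608
24 [470.71832275 -18.49328613] [85.48856353759766, 328.237548828125] -0.1125361
(152, 144, 140, 40)
14 [647.34875488  99.62559509] [91.81866455078125, 330.5945739746094] -0.009589065
18 [646.17059326  99.13783264] [91.46337127685547, 329.3155517578125] -0.009589609
24 [644.40325928  98.40609741] [90.93045043945312, 327.3968505859375] -0.009589507
[[ 0.921  0.39  -0.   ]
 [ 0.39  -0.921  0.002]
 [ 0.    -0.002 -1.   ]]
[[304.08518385   0.         279.9402819 ]
 [  0.         304.08518385 206.59431723]
 [  0.           0.           1.        ]]
[ 329.60005483 -566.46225406  373.01351546] [  82.48567717    0.3891968  -128.67876078] [[ 0.     1.     0.   ]
 [-0.949  0.    -0.314]
 [-0.314  0.     0.949]]
0.15
```

```bash
python3 - <<'E'
from h import *
s=bot.observe()
d,t=delta(s,[550,30,250],-0.06); print(d,t)
r=R.from_quat(s["tool_rot"])*R.from_rotvec([0,0,np.radians(t)]); print(r.inv().apply(np.array([550,30,250])-s["tool_pos"]))
E
```

```text
[ 518.1 -462.6   -4.8] -63.6
[644.74631901 258.35529     -4.83988926]
```

```bash
python3 -m inch '[[0,0,0,0,0,-10.6],[0,0,0,0,0,-10.6],[0,0,0,0,0,-10.6],[0,0,0,0,0,-10.6],[0,0,0,0,0,-10.6],[0,0,0,0,0,-10.6]]' 0 40; python3 -m inch '[[40,16,0,0,0,0],[40,16,0,0,0,0],[40,16,0,0,0,0],[40,16,0,0,0,0],[40,16,0,0,0,0],[40,16,0,0,0,0],[40,16,0,0,0,0],[40,16,0,0,0,0],[40,16,0,0,0,0],[40,16,0,0,0,0],[40,16,0,0,0,0],[40,16,0,0,0,0],[40,16,0,0,0,0],[40,16,0,0,0,0],[40,16,0,0,0,0],[40,16,0,0,0,0],[0,0,0,0,0,0]]'
python3 - <<'E'
from h import *
im=bot.camera("wrist"); cv2.imwrite("pics/w1.png",im[:,:,::-1]); print(bot.observe()["joint_positions"])
E
```

```text
time: 0.9
tool_pos: [253.5, -598.2, 244.8]
tool_rot: [0.726, 0.688, 0.0, -0.0]
ft_force: [-0.4, 0.8, 0.5]
grip_width: 85.4
grasp_force: 0.0
time: 3.02
tool_pos: [547.8, 27.1, 244.8]
tool_rot: [0.727, 0.687, -0.0, -0.0]
ft_force: [-0.4, -0.3, 1.0]
grip_width: 85.2
grasp_force: 0.0
[-5.05744988e-02 -1.01372551e-01  1.87833162e+00 -3.87904636e-04
  1.36583130e+00  7.16218762e-03]
```

View pics/w1.png

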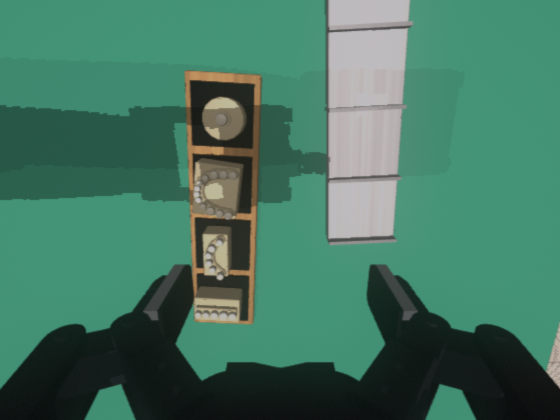

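The wrist view shows the board at columns 187–262 with round (222,118), arch (218,187), front (217,252) and quad (217,303). The tray runs along columns 328–410 and is cut off at the top. Next I'll put the camera above the tray, then above each half of the board.

```bash
cat > snap.py <<'E'
import sys; from h import *
n=sys.argv[1]; bot_s=bot.observe(); m=bot.camera_model("wrist"); im=bot.camera("wrist")
np.savez(f"{n}.npz",im=im,K=m["intrinsics"],E=m["extrinsics"]); cv2.imwrite(f"pics/{n}.png",im[:,:,::-1]); print(bot_s["tool_pos"])
E
python3 -m inch '[[-1,31,0,0,0,0],[-2,31,0,0,0,0],[-2,31,0,0,0,0],[0,0,0,0,0,0],[0,0,0,0,0,0]]' >/dev/null; python3 snap.py tray
python3 -m inch '[[-9,-35,0,0,0,0],[-9,-35,0,0,0,0],[-9,-35,0,0,0,0],[-9,-35,0,0,0,0],[-10,-23,0,0,0,0],[0,0,0,0,0,0],[0,0,0,0,0,0]]' >/dev/null; python3 snap.py A
python3 -m inch '[[-40,-2,0,0,0,0],[-40,-2,0,0,0,0],[-40,-2,0,0,0,0],[-40,-2,0,0,0,0],[0,0,0,0,0,0],[0,0,0,0,0,0]]' >/dev/null; python3 snap.py B
python3 - <<'E'
import cv2,numpy as np
cv2.imwrite("pics/m1.png",cv2.resize(np.vstack([np.hstack([cv2.imread(f"pics/{a}.png") for a in p]) for p in(("A","B"),("tray","w1"))]),(800,600)))
E
```

```text
[639.18070951  13.57595611 244.95267452]
[474.725411   -21.59139569 245.70575411]
[ 457.36937909 -180.6099622   245.03574902]
```

View pics/m1.png

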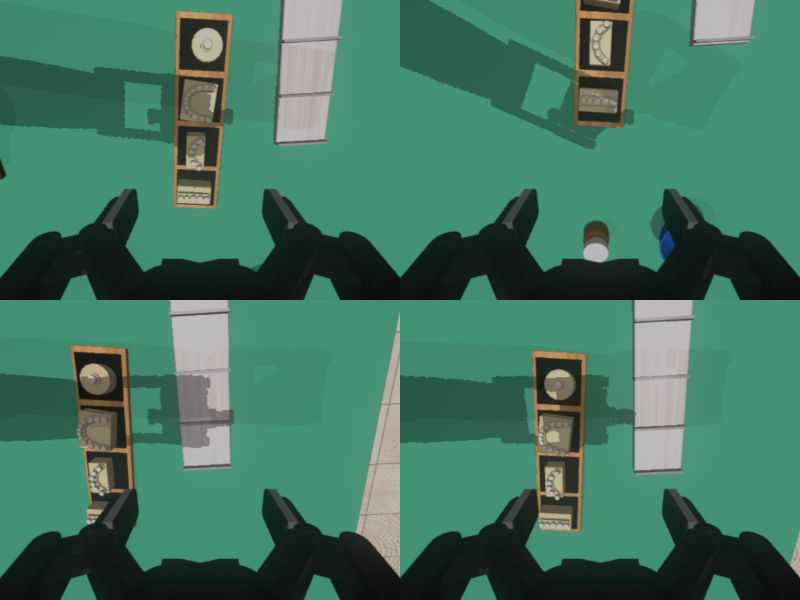

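The mosaic has A at top left with round (415,88)·0.7 and arch below it. B is at top right, with front and quad under the camera. The tray shot at bottom left shows its right end and three strips. Now for the numbers.

```bash
cat > meas.py <<'E'
from h import *
def load(n):
    d=np.load(n+".npz"); return d["im"],dict(intrinsics=d["K"],extrinsics=d["E"])
def hsv(im): return [cv2.cvtColor(im,cv2.COLOR_RGB2HSV)[:,:,i].astype(int) for i in range(3)]
if __name__=="__main__":
    g=np.mgrid[0:420,0:560][::-1].reshape(2,-1).T
    # board
    for n in "A","w1" :
        if n=="w1": continue
        im,m=load(n); H,S,V=hsv(im); ng=~((H>60)&(H<100)&(S>90)); ng[260:]=0
        for c in blobs(ng,2000):
            print(n,cv2.boundingRect(c),*rect(ray(c[:,0,:],m,14)))
    B=np.array([471.7,-18.4]); yaw=-0.1125; u=np.array([-np.sin(yaw),np.cos(yaw)]); x=np.array([u[1],-u[0]])
    for n,ys in(("A",(120,40)),("B",(-40,-120))):
        im,m=load(n); H,S,V=hsv(im); P=ray(g,m,46)[:,:2]-B
        for y in ys:
            reg=((abs(P@x)<40)&(abs(P@u-y)<38)).reshape(420,560)
            print(n,y,"board px HSV med bright:",[np.percentile(q[reg&(V>60)],[10,50,90]) for q in(H,S,V)])
            mk=reg&(V>45)&(S<130)&~((H>60)&(H<100)&(S>90))
            mk=cv2.morphologyEx(mk.astype(np.uint8),cv2.MORPH_OPEN,np.ones((3,3)))
            for c in blobs(mk,300):
                C,s,a=rect(ray(c[:,0,:],m,46)); cam=-m["extrinsics"][:3,:3].T@m["extrinsics"][:3,3]
                print("  ",C,s,a,"cam",cam.round(), "board xy",(C-B)@x,(C-B)@u)
    im,m=load("tray"); H,S,V=hsv(im); ng=(S<60)&(V>60); ng[:,:230]=0; ng[:,340:]=0;ng[240:]=0
    for c in blobs(ng,500):
        p=c[:,0,:]; print(cv2.boundingRect(c),*rect(ray(p,m,14)))
E
python3 meas.py
```

```text
A (242, 15, 85, 245) [477.53649902   6.15855408] [84.9693832397461, 282.8069152832031] -0.11107938
A (383, 0, 97, 205) [649.80541992  44.49901581] [94.99002075195312, 219.993408203125] -0.004686548
A 120 board px HSV med bright: [array([15., 21., 30.]), array([ 29., 108., 128.]), array([121., 176., 187.])]
   [487.28366089 100.60642242] [75.73336791992188, 75.96920776367188] -0.11213354 cam [481.  59. 374.] board xy 2.1251498925362124 120.00359495807704
A 40 board px HSV med bright: [array([16., 20., 26.]), array([ 44.,  67., 125.]), array([ 90., 119., 150.])]
   [478.23855591  21.13775826] [75.84159851074219, 75.91141510009766] 1.4597309 cam [481.  59. 374.] board xy 2.0586014863906534 40.02185904123064
B -40 board px HSV med bright: [array([15., 20., 27.]), array([ 42., 104., 130.]), array([117., 165., 188.])]
   [478.83734131 -59.46008301] [56.56105422973633, 75.9324722290039] -0.112027034 cam [ 464. -100.  374.] board xy 11.701744688857548 -39.999265353261244
B -120 board px HSV med bright: [array([16., 20., 75.]), array([ 48.,  67., 126.]), array([ 92., 120., 143.])]
   [ 460.46612549 -137.14324951] [74.29732513427734, 75.73515319824219] 1.4547955 cam [ 464. -100.  374.] board xy 2.1675949715649985 -119.25376628512234
(237, 0, 87, 239) [648.92303467  66.37461853] [86.14232635498047, 265.245849609375] -0.004646355
```

```bash
sed -i 's/V>45)&(S<130)/V>45)\&(S<112)/; s/abs(P@x)<40)&(abs(P@u-y)<38)/abs(P@x)<38)\&(abs(P@u-y)<35)/' meas.py; sed -i 's/for c in blobs(mk,300):/cv2.imwrite(f"pics\/mk{n}{y}.png",cv2.resize((mk[0:200,200:400]*120+(reg[0:200,200:400]\&1)*60).astype(np.uint8),None,fx=2,fy=2))\n            for c in blobs(mk,300):/' meas.py; python3 meas.py | grep board.xy
python3 - <<'E'
import cv2,numpy as np
cv2.imwrite("pics/m2.png",cv2.resize(np.hstack([np.vstack([cv2.imread(f"pics/mk{a}.png") for a in p]) for p in(("A120","A40"),("B-40","B-120"))]),(600,600)))
E
mv pics/m2.png pics/m2.png 2>/dev/null; ls pics
```

```text
[493.88644409  98.32632446] [45.63021469116211, 46.3265266418457] -0.84236217 cam [481.  59. 374.] board xy 8.942164192899012 118.47915776034907
   [477.12042236  22.1814518 ] [52.02145004272461, 61.817508697509766] -0.20941459 cam [481.  59. 374.] board xy 0.8303681639720635 40.933430070057014
   [466.78393555 -57.70631027] [32.148597717285156, 58.954498291015625] -0.10000297 cam [ 464. -100.  374.] board xy -0.4723495449141293 -39.60972863868767
   [ 459.12823486 -134.17617798] [36.39728546142578, 60.37112045288086] 1.4470682 cam [ 464. -100.  374.] board xy 0.505069867169107 -116.45564636545116
A.png
B.png
m1.png
m2.png
mkA120.png
mkA40.png
mkB-120.png
mkB-40.png
scene0.png
top0.png
tray.png
w1.png
```

View pics/m2.png

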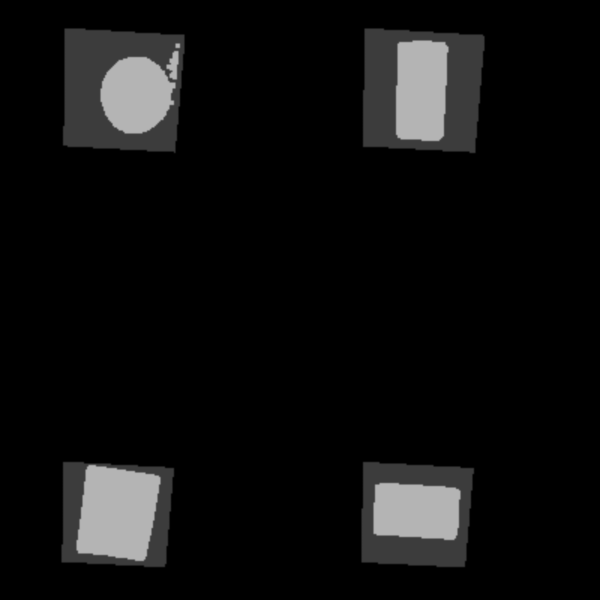

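The masks are clean, with sizes within 2 mm of nominal. The cast and bay poses are all known, so I'll start with the quad.

```bash
cat > go.py <<'E'
import sys; from h import *
x,y,z,w=map(float,sys.argv[1:5]); s=bot.observe(); d,t=delta(s,[x,y,z],w)
r=R.from_quat(s["tool_rot"])*R.from_rotvec([0,0,np.radians(t)])
print("t",s["time"].__round__(2),"turn",t,"shift before turn",d,"after turn",r.inv().apply(np.array([x,y,z])-s["tool_pos"]).round(1))
E
python3 go.py 459.1 -134.8 33 -0.124
```

```text
t 5.47 turn 3.72 shift before turn [ 45.3  -0.8 212.1] after turn [ 45.2  -3.8 212.1]
```

```bash
python3 -m inch '[[0,0,0,0,0,3.7],[23,-2,30,0,0,0],[22,-2,30,0,0,0],[0,0,40,0,0,0],[0,0,40,0,0,0],[0,0,20,0,0,0],[0,0,0,0,0,0],[0,0,0,0,0,0]]' 0 40;python3 go.py 459.1 -134.8 33 -0.124
```

```text
time: 6.48
tool_pos: [459.6, -135.5, 86.5]
tool_rot: [0.749, 0.662, 0.0, 0.001]
ft_force: [-0.4, 1.4, 0.7]
grip_width: 85.5
grasp_force: 0.0
t 6.47 turn 0.03 shift before turn [ 0.6 -0.6 53.5] after turn [ 0.6 -0.6 53.5]
```

Aligned. I'll descend, close, and check the grip.

```bash
python3 -m inch '[[0,0,20,0,0,0],[0,0,15,0,0,0],[0,0,10,0,0,0],[0,0,5,0,0,0],[0,0,3,0,0,0],[0,0,0,0,0,0]]'; python3 -m inch '[[0,0,0,0,0,0],[0,0,0,0,0,0],[0,0,0,0,0,0],[0,0,0,0,0,0],[0,0,0,0,0,0],[0,0,0,0,0,0]]' 255 40; python3 snap.py g1
```

```text
time: 7.22
tool_pos: [458.7, -135.8, 32.4]
tool_rot: [0.75, 0.662, 0.0, 0.0]
ft_force: [-0.5, 0.7, 0.4]
grip_width: 85.2
grasp_force: 0.0
time: 7.98
tool_pos: [459.0, -136.0, 32.9]
tool_rot: [0.75, 0.662, 0.0, 0.0]
ft_force: [0.4, -0.0, 4.6]
grip_width: 57.3
grasp_force: 44.8
[ 459.04075176 -135.97557192   32.8544188 ]
```

View pics/g1.png

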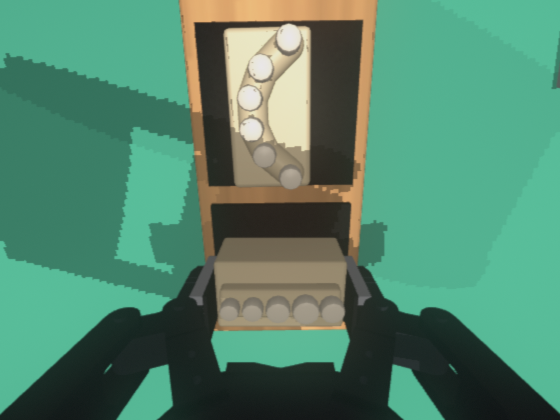

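The quad is held squarely at (285,280), 57 mm wide, and the front at (268,105) is untouched. I'll lift it and carry it over.

```bash
python3 -m inch '[[0,0,-5,0,0,0],[0,0,-15,0,0,0],[0,0,-25,0,0,0],[0,0,-25,0,0,0],[0,0,-15,0,0,0],[0,0,-5,0,0,0],[0,0,0,0,0,0]]';python3 go.py 649.2 219.2 123 -0.006
```

```text
time: 8.9
tool_pos: [458.4, -135.7, 122.1]
tool_rot: [0.75, 0.662, -0.0, -0.0]
ft_force: [0.1, 0.1, -1.1]
grip_width: 57.2
grasp_force: 44.1
t 8.9 turn -6.79 shift before turn [375.8 145.3  -0.9] after turn [356.  188.7  -0.9]
```

```bash
python3 -m inch '[[0,0,0,0,0,-3.4],[0,0,0,0,0,-3.4],[16,8,0,0,0,0],[28,15,0,0,0,0],[35,18.5,0,0,0,0],[35,18.5,0,0,0,0],[35,18.5,0,0,0,0],[35,18.5,0,0,0,0],[35,18.5,0,0,0,0],[35,18.5,0,0,0,0],[35,18.5,0,0,0,0],[35,18.5,0,0,0,0],[20,11,0,0,0,0],[12,6,0,0,0,0],[0,0,0,0,0,0],[0,0,0,0,0,0]]';python3 go.py 649.2 219.2 30 -0.006; python3 snap.py c1
```

```text
time: 10.9
tool_pos: [648.2, 218.6, 121.9]
tool_rot: [0.709, 0.705, -0.0, -0.0]
ft_force: [-0.4, 0.6, -1.4]
grip_width: 57.3
grasp_force: 44.0
t 10.9 turn -0.03 shift before turn [ 0.6  1.1 91.9] after turn [ 0.6  1.1 91.9]
[648.15883985 218.6008658  121.89812033]
```

View pics/c1.png

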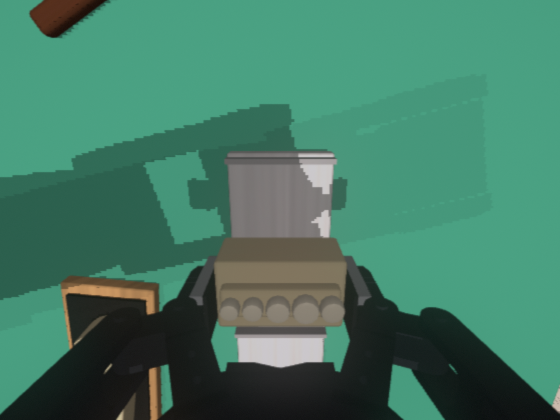

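The quad hangs squarely over the end bay, with the tray's left end at row 153, columns 227–336. I'll check the tray estimate against this view, then descend.

```bash
python3 - <<'E'
from meas import *
im,m=load("c1"); print(ray([[227,153],[336,153],[229,163],[335,163]],m,24).round(1)); print(ray([[227,153],[336,153]],m,14).round(1))
E
python3 -m inch '[[0,1,10,0,0,0],[0,0,20,0,0,0],[0,0,25,0,0,0],[0,0,15,0,0,0],[0,0,10,0,0,0],[0,0,6,0,0,0],[0,0,3,0,0,0],[0,0,0,0,0,0],[0,0,0,0,0,0]]'
```

```text
[[610.9 266.7  24. ]
 [691.7 266.2  24. ]
 [611.9 259.2  24. ]
 [691.3 258.8  24. ]]
[[609.1 265.3  14. ]
 [693.5 264.8  14. ]]
time: 12.08
tool_pos: [650.1, 219.3, 34.1]
tool_rot: [0.709, 0.705, 0.001, 0.0]
ft_force: [0.1, 0.2, -1.3]
grip_width: 57.7
grasp_force: 44.0
```

```bash
python3 -m inch '[[0,0,2,0,0,0],[0,0,1.5,0,0,0],[0,0,1,0,0,0],[0,0,0.5,0,0,0],[0,0,0,0,0,0]]'
```

```text
time: 12.7
tool_pos: [649.8, 219.1, 28.9]
tool_rot: [0.709, 0.705, 0.0, 0.0]
ft_force: [-2.7, -0.5, 4.0]
grip_width: 57.4
grasp_force: 44.6
```

```bash
python3 -m inch '[[0,0,0,0,0,0],[0,0,0,0,0,0],[0,0,0,0,0,0],[0,0,-5,0,0,0],[0,0,-15,0,0,0],[0,0,-30,0,0,0],[0,0,-30,0,0,0],[0,0,-20,0,0,0],[0,0,0,0,0,0]]' 0; python3 snap.py r1;python3 go.py 466.8 -58.5 34 -0.100;
```

```text
time: 13.82
tool_pos: [651.2, 219.5, 131.5]
tool_rot: [0.709, 0.705, 0.002, 0.001]
ft_force: [1.7, -0.4, -0.1]
grip_width: 85.1
grasp_force: 0.0
[651.17013684 219.49211776 131.4531219 ]
t 13.88 turn 5.39 shift before turn [-278.8 -181.8   94.9] after turn [-294.6 -154.8   94.9]
```

View pics/r1.png

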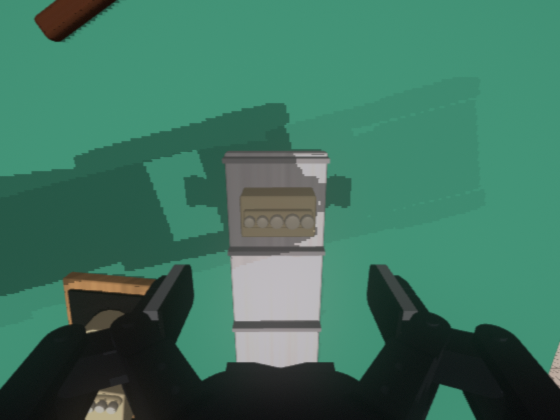

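The quad stands square in the left end bay at (278,213). Next is the front.

```bash
python3 -m inch '[[0,0,0,0,0,5.4],[-15,-8,0,0,0,0],[-30,-16,0,0,0,0],[-40,-21,0,0,0,0],[-40,-21,0,0,0,0],[-40,-21,0,0,0,0],[-40,-21,0,0,0,0],[-40,-21,0,0,0,0],[-32,-17,0,0,0,0],[-17,-9,10,0,0,0],[0,0,20,0,0,0],[0,0,12,0,0,0],[0,0,0,0,0,0],[0,0,0,0,0,0]]'; python3 go.py 466.8 -58.5 34 -0.100;
```

```text
time: 15.62
tool_pos: [466.3, -57.9, 86.6]
tool_rot: [0.741, 0.671, 0.0, 0.0]
ft_force: [-0.5, 0.3, 0.2]
grip_width: 85.5
grasp_force: 0.0
t 15.62 turn 0.04 shift before turn [-0.6  0.5 52.6] after turn [-0.6  0.5 52.6]
```

```bash
python3 -m inch '[[0,0,20,0,0,0],[0,0,15,0,0,0],[0,0,9,0,0,0],[0,0,5,0,0,0],[0,0,2,0,0,0],[0,0,0,0,0,0]]' >/dev/null; python3 -m inch '[[0,0,0,0,0,0],[0,0,0,0,0,0],[0,0,0,0,0,0],[0,0,0,0,0,0],[0,0,0,0,0,0],[0,0,0,0,0,0],[0,0,0,0,0,0]]' 255 40
```

```text
time: 17.25
tool_pos: [466.4, -58.0, 35.6]
tool_rot: [0.742, 0.671, 0.0, 0.0]
ft_force: [0.4, 0.4, 3.4]
grip_width: 29.1
grasp_force: 41.2
```

```bash
python3 -m inch '[[0,0,-5,0,0,0],[0,0,-15,0,0,0],[0,0,-25,0,0,0],[0,0,-25,0,0,0],[0,0,-15,0,0,0],[0,0,-5,0,0,0],[0,0,0,0,0,0]]';python3 go.py 650.2 139.6 125 -0.006
```

```text
time: 18.12
tool_pos: [465.9, -57.9, 125.2]
tool_rot: [0.742, 0.671, -0.0, -0.0]
ft_force: [0.3, -0.7, -0.6]
grip_width: 29.3
grasp_force: 40.8
t 18.12 turn -5.39 shift before turn [2.149e+02 1.637e+02 1.000e-01] after turn [1.986e+02 1.832e+02 1.000e-01]
```

```bash
python3 -m inch '[[0,0,0,0,0,-5.4],[10,9,0,0,0,0],[20,18.5,0,0,0,0],[29,27,0,0,0,0],[29,27,0,0,0,0],[29,27,0,0,0,0],[29,27,0,0,0,0],[29,27,0,0,0,0],[15,13.5,0,0,0,0],[8.6,7.2,0,0,0,0],[0,0,10,0,0,0],[0,0,20,0,0,0],[0,0,25,0,0,0],[0,0,18,0,0,0],[0,0,10,0,0,0],[0,0,5,0,0,0],[0,0,0,0,0,0],[0,0,0,0,0,0]]';python3 go.py 650.2 139.6 31.6 -0.006
```

```text
time: 20.38
tool_pos: [651.2, 139.7, 38.4]
tool_rot: [0.709, 0.705, 0.001, 0.001]
ft_force: [0.2, -0.4, 0.2]
grip_width: 28.9
grasp_force: 40.8
t 20.38 turn 0.01 shift before turn [-0.1 -1.   6.8] after turn [-0.1 -1.   6.8]
```

```bash
python3 -m inch '[[0,0,2.5,0,0,0],[0,0,2,0,0,0],[0,0,1,0,0,0],[0,0,1,0,0,0],[0,0,0.5,0,0,0],[0,0,0,0,0,0]]'
```

```text
time: 21.12
tool_pos: [650.7, 139.6, 31.7]
tool_rot: [0.709, 0.705, 0.0, 0.0]
ft_force: [-3.1, 0.1, 6.1]
grip_width: 29.3
grasp_force: 41.7
```

Seated, with 6 N of contact. I'll release, retreat and head for the arch.

```bash
python3 -m inch '[[0,0,0,0,0,0],[0,0,0,0,0,0],[0,0,0,0,0,0],[0,0,0,0,0,0],[0,0,-5,0,0,0],[0,0,-15,0,0,0],[0,0,-30,0,0,0],[0,0,-30,0,0,0],[0,0,-20,0,0,0],[0,0,0,0,0,0]]' 0; python3 snap.py r2;python3 go.py 477.1 21.5 33 -0.209
```

```text
time: 22.38
tool_pos: [651.9, 139.8, 133.3]
tool_rot: [0.709, 0.705, 0.002, 0.002]
ft_force: [0.6, 0.3, 0.1]
grip_width: 85.6
grasp_force: 0.0
[651.89718714 139.81399342 133.33671979]
t 22.43 turn 11.64 shift before turn [-119.2 -173.2   97.9] after turn [-151.6 -145.6   97.9]
```

View pics/r2.png

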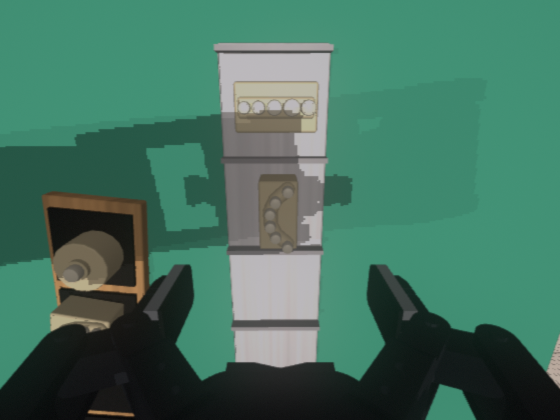

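The quad (275,107) and front (278,212) both stand square in their bays. On to the arch.

```bash
python3 -m inch '[[0,0,0,0,0,5.8],[0,0,0,0,0,5.8],[-8,-8,0,0,0,0],[-16,-15,0,0,0,0],[-26,-25,0,0,0,0],[-26,-25,0,0,0,0],[-26,-25,0,0,0,0],[-26,-25,0,0,0,0],[-16,-15,0,0,0,0],[-7.6,-7.6,10,0,0,0],[0,0,20,0,0,0],[0,0,14,0,0,0],[0,0,0,0,0,0],[0,0,0,0,0,0]]'; python3 go.py 477.1 21.5 33 -0.209
```

```text
time: 24.18
tool_pos: [477.0, 21.5, 86.5]
tool_rot: [0.777, 0.63, 0.0, 0.0]
ft_force: [-0.2, 0.5, 1.0]
grip_width: 85.4
grasp_force: 0.0
t 24.18 turn 0.06 shift before turn [ 0.   0.1 53.5] after turn [ 0.   0.1 53.5]
```

```bash
python3 -m inch '[[0,0,20,0,0,0],[0,0,15,0,0,0],[0,0,10,0,0,0],[0,0,5,0,0,0],[0,0,3,0,0,0],[0,0,0,0,0,0]]' >/dev/null; python3 -m inch '[[0,0,0,0,0,0],[0,0,0,0,0,0],[0,0,0,0,0,0],[0,0,0,0,0,0],[0,0,0,0,0,0],[0,0,0,0,0,0],[0,0,0,0,0,0]]' 255 45;  python3 -m inch '[[0,0,-5,0,0,0],[0,0,-15,0,0,0],[0,0,-25,0,0,0],[0,0,-25,0,0,0],[0,0,-15,0,0,0],[0,0,-5,0,0,0],[0,0,0,0,0,0]]';python3 go.py 650 59.6 123 -0.006
```

```text
time: 25.8
tool_pos: [477.1, 21.4, 33.8]
tool_rot: [0.777, 0.63, 0.0, 0.0]
ft_force: [-0.2, -0.4, 5.4]
grip_width: 49.0
grasp_force: 49.0
time: 26.68
tool_pos: [476.4, 21.4, 123.1]
tool_rot: [0.777, 0.63, -0.0, -0.0]
ft_force: [0.7, 0.5, -1.5]
grip_width: 49.2
grasp_force: 48.4
t 26.68 turn -11.59 shift before turn [ 73.3 162.    0. ] after turn [ 39.2 173.4   0. ]
```

```bash
python3 -m inch '[[0,0,0,0,0,-5.8],[0,0,0,0,0,-5.8],[2,9,0,0,0,0],[4.2,18.5,0,0,0,0],[7,31,0,0,0,0],[7,31,0,0,0,0],[7,31,0,0,0,0],[7,31,0,0,0,0],[3,14,0,0,0,0],[2,7.5,0,0,0,0],[0,0,0,0,0,0],[0,0,10,0,0,0],[0,0,20,0,0,0],[0,0,25,0,0,0],[0,0,15,0,0,0],[0,0,10,0,0,0],[0,0,5,0,0,0],[0,0,0,0,0,0],[0,0,0,0,0,0]]';python3 go.py 650 59.6 29.8 -0.006; python3 snap.py c3
```

```text
time: 29.05
tool_pos: [650.5, 59.6, 39.3]
tool_rot: [0.709, 0.705, 0.001, 0.001]
ft_force: [-0.3, -0.3, -0.9]
grip_width: 49.1
grasp_force: 48.3
t 29.05 turn 0.01 shift before turn [ 0.  -0.6  9.5] after turn [ 0.  -0.6  9.5]
[650.53962236  59.56677336  39.26353487]
```

View pics/c3.png

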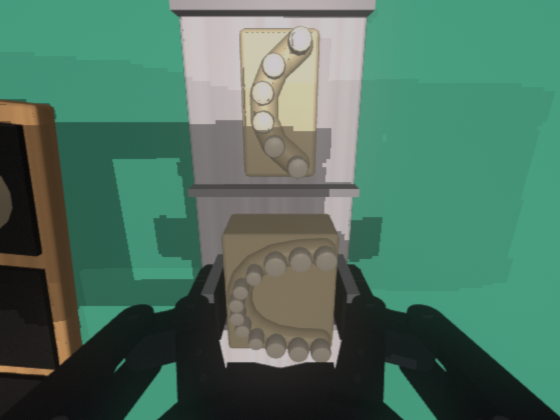

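The arch hangs square between the strips, clear of the one at row 188. The front stands centred at (280,105). I'll lower and release.

```bash
python3 -m inch '[[0,0,4,0,0,0],[0,0,2.5,0,0,0],[0,0,1.5,0,0,0],[0,0,1,0,0,0],[0,0,0.8,0,0,0],[0,0,0,0,0,0]]'
```

```text
time: 29.85
tool_pos: [650.2, 59.6, 29.9]
tool_rot: [0.709, 0.705, 0.0, 0.0]
ft_force: [-3.7, -0.2, 6.1]
grip_width: 49.2
grasp_force: 49.2
```

```bash
python3 -m inch '[[0,0,0,0,0,0],[0,0,0,0,0,0],[0,0,0,0,0,0],[0,0,0,0,0,0],[0,0,-5,0,0,0],[0,0,-15,0,0,0],[0,0,-30,0,0,0],[0,0,-30,0,0,0],[0,0,-20,0,0,0],[0,0,0,0,0,0]]' 0; python3 - <<'E'
from meas import *
im,m=load("A"); H,S,V=hsv(im); mk=((S<112)&(V>45)).astype(np.uint8); mk[:,:250]=0; mk[:,330:]=0; mk[:15]=0; mk[95:]=0
mk=cv2.morphologyEx(mk,cv2.MORPH_OPEN,cv2.getStructuringElement(cv2.MORPH_ELLIPSE,(19,19)))
for c in blobs(mk,300): print(cv2.boundingRect(c),cv2.minEnclosingCircle(ray(c[:,0,:],m,46)[:,:2].astype(np.float32)))
E
python3 go.py 492 98 34 -0.11
```

```text
time: 31.1
tool_pos: [651.3, 59.6, 131.5]
tool_rot: [0.709, 0.705, 0.002, 0.002]
ft_force: [0.5, 0.4, -0.4]
grip_width: 85.3
grasp_force: 0.0
(267, 38, 47, 51) ((493.9745178222656, 98.16058349609375), 23.30021095275879)
t 31.1 turn 5.97 shift before turn [  37.5 -160.1   96.7] after turn [  20.6 -163.1   96.7]
```

```bash
python3 -m inch '[[0,0,0,0,0,6],[1.3,-10,0,0,0,0],[2.6,-20,0,0,0,0],[4.2,-32,0,0,0,0],[4.2,-32,0,0,0,0],[4.2,-32,0,0,0,0],[2.8,-22,0,0,0,0],[1.7,-13.6,10,0,0,0],[0,0,20,0,0,0],[0,0,14,0,0,0],[0,0,0,0,0,0],[0,0,0,0,0,0]]';python3 go.py 493.5 98.5 34 -0.11
```

```text
time: 32.6
tool_pos: [492.0, 98.2, 84.7]
tool_rot: [0.745, 0.667, 0.0, 0.0]
ft_force: [-0.4, 0.5, -0.2]
grip_width: 85.8
grasp_force: 0.0
t 32.6 turn -0.03 shift before turn [ 0.4  1.5 50.7] after turn [ 0.4  1.5 50.7]
```

```bash
python3 -m inch '[[0.5,1.5,18,0,0,0],[0,0,15,0,0,0],[0,0,10,0,0,0],[0,0,5,0,0,0],[0,0,2.5,0,0,0],[0,0,0,0,0,0]]' >/dev/null; python3 -m inch '[[0,0,0,0,0,0],[0,0,0,0,0,0],[0,0,0,0,0,0],[0,0,0,0,0,0],[0,0,0,0,0,0],[0,0,0,0,0,0],[0,0,0,0,0,0]]' 255 45;  python3 -m inch '[[0,0,-5,0,0,0],[0,0,-15,0,0,0],[0,0,-25,0,0,0],[0,0,-25,0,0,0],[0,0,-15,0,0,0],[0,0,-5,0,0,0],[0,0,0,0,0,0]]';python3 go.py 649.5 -20.4 123 -0.006
```

```text
time: 34.22
tool_pos: [493.7, 98.7, 34.7]
tool_rot: [0.745, 0.667, 0.0, 0.0]
ft_force: [-0.0, 0.8, 6.6]
grip_width: 42.8
grasp_force: 46.2
time: 35.1
tool_pos: [492.9, 98.6, 123.8]
tool_rot: [0.745, 0.667, -0.0, -0.0]
ft_force: [-0.3, 0.6, -0.7]
grip_width: 42.8
grasp_force: 46.0
t 35.1 turn -5.99 shift before turn [-101.   168.8    0.8] after turn [-118.   157.4    0.8]
```

```bash
python3 -m inch '[[0,0,0,0,0,-6],[-7,9,0,0,0,0],[-13,18,0,0,0,0],[-22,29,0,0,0,0],[-22,29,0,0,0,0],[-22,29,0,0,0,0],[-19,26,0,0,0,0],[-9,12,0,0,0,0],[-4,5,0,0,0,0],[0,0,0,0,0,0],[0,0,10,0,0,0],[0,0,20,0,0,0],[0,0,25,0,0,0],[0,0,15,0,0,0],[0,0,10,0,0,0],[0,0,5,0,0,0],[0,0,0,0,0,0],[0,0,0,0,0,0]]';python3 go.py 649.5 -20.4 30.7 -0.006; python3 snap.py c4
```

```text
time: 37.35
tool_pos: [650.1, -20.4, 40.0]
tool_rot: [0.709, 0.705, 0.001, 0.001]
ft_force: [0.4, 0.7, 0.3]
grip_width: 42.1
grasp_force: 46.0
t 37.35 turn 0.0 shift before turn [-0.  -0.6  9.3] after turn [-0.  -0.6  9.3]
[650.07821844 -20.39977619  39.95288687]
```

View pics/c4.png

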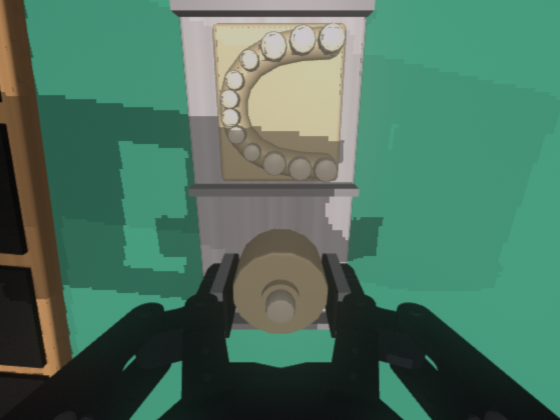

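The round cast is upright over the right end bay, and the arch stands square at (280,100). I'll lower it to contact.

```bash
python3 -m inch '[[0,0,4,0,0,0],[0,0,2.5,0,0,0],[0,0,1.5,0,0,0],[0,0,1,0,0,0],[0,0,0.6,0,0,0],[0,0,0,0,0,0]]'
```

```text
time: 38.15
tool_pos: [649.7, -20.3, 30.6]
tool_rot: [0.709, 0.705, 0.0, 0.0]
ft_force: [-3.1, 0.7, 6.1]
grip_width: 42.7
grasp_force: 46.5
```

```bash
python3 -m inch '[[0,0,0,0,0,0],[0,0,0,0,0,0],[0,0,0,0,0,0],[0,0,0,0,0,0],[0,0,-5,0,0,0],[0,0,-15,0,0,0],[0,0,-30,0,0,0],[0,0,-40,0,0,0],[0,0,-40,0,0,0],[10,0,-40,0,0,0],[20,0,-30,0,0,0],[10,0,-10,0,0,0],[0,0,0,0,0,0],[0,0,0,0,0,0]]' 0; python3 snap.py fin
python3 - <<'E'
from meas import *
im,m=load("fin"); H,S,V=hsv(im); cam=-m["extrinsics"][:3,:3].T@m["extrinsics"][:3,3]; print(cam)
C=np.array([650,99.6]); g=np.mgrid[0:420,0:560][::-1].reshape(2,-1).T; P=ray(g,m,42)[:,:2]-C
for y in(120,40,-40,-120):
    reg=((abs(P[:,0])<38)&(abs(P[:,1]-y)<37)).reshape(420,560); mk=(reg&(S>45)&(S<130)&(H<40)).astype(np.uint8)
    for c in blobs(cv2.morphologyEx(mk,cv2.MORPH_OPEN,np.ones((3,3))),300):
        c0,s,a=rect(ray(c[:,0,:],m,42)); print(y,c0-C-[0,y],s,a)
E
```

```text
time: 39.9
tool_pos: [648.8, 19.4, 237.4]
tool_rot: [0.709, 0.705, -0.001, -0.001]
ft_force: [-0.3, -0.3, 0.8]
grip_width: 85.3
grasp_force: 0.0
[648.75065289  19.35176366 237.37846464]
[651.36563347 100.45333842 366.06997616]
-40 [ 1.43133545 -4.16520081] [47.87088394165039, 48.41646194458008] -1.5514882
-40 [ 1.86035156 16.91634216] [26.20533561706543, 48.30671310424805] 1.5653248
-120 [1.56982422 4.12270584] [39.94245147705078, 48.104976654052734] -0.0043316656
```

View pics/fin.png

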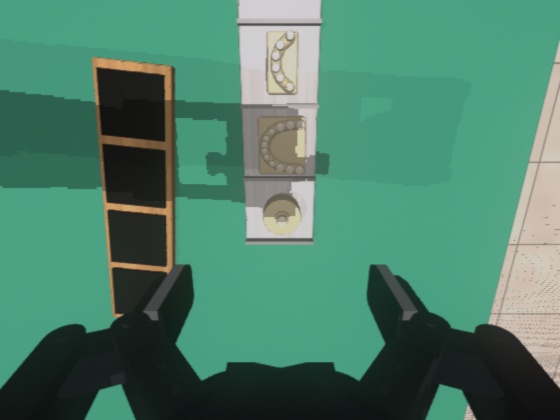

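The board is empty. Front (282,62), arch (282,145) and round (282,215) stand centred in their bays, and the quad was confirmed in its bay earlier. The gripper is open and clear, so I'm handing in.

```bash
python3 -c "
from station import bot
print(bot.job_done())"
```

```text
the job is handed in; nothing more can be done
None
```

I moved all four casts into the tray in reversed order (left to right: quad, front, arch, round), set each one down gently, and handed the job in at about 40 s; `job_done()` returned no verdict.

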